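Prise apart nested printed trays and pack them into a corner

TASK

Three printed open-fronted trays stand tightly nested one inside the other on the counter. Prise the small and the medium tray out through the open front and pack them flat and square along the metal rail, open fronts against it: the small one snug in the corner between rail and end stop, the medium one snug beside it. Leave the large tray standing where it is, and do not disturb the bottle, the spool or the scraper.

Things in the scene. Friction and masses are not known exactly. Their poses are not given: they have to be found in the camera images.
- rail: Fixed aluminium bar on the counter, 20 (x) x 500 (y) x 25 mm high, beyond the trays as seen from the robot. Origin: centre of its underside. Its own x points away from the trays, its y runs along the bar; the face that the trays are pushed against is the plane x = -10 mm.
- stop: Fixed aluminium end stop, 100 (x) x 20 (y) x 25 mm high, square to the rail and touching it, near one of the rail's ends (either one, 205 to 220 mm from the rail's middle). Origin: centre of its underside; its axes are parallel to the rail's. With the rail it makes the corner, on its side towards the rail's middle.
- small: Small white printed tray: 60 long (x) x 88 wide (y) x 36 mm high, about 60 g. Floor, back wall and two side walls, all 4 mm thick; no front wall, no lid. Origin: centre of its underside; x points out of the open front (back wall at -x). At the start it lies inside the medium tray, on its floor, fronts flush, with 1.5 mm play at each side, so there is a 36 mm wide open gap between their back walls, into which shut fingers can reach from above.
- small_center (a point): Centre of the small tray, half-way up (18 mm above its underside), axes as the tray's.
- small_front (a point): Middle of the small tray's open front edge, at its underside (30 mm in front of its centre).
- medium: Medium white printed tray: 100 long (x) x 99 wide (y) x 42 mm high, about 105 g; same shape, walls and floor 4 mm, origin: centre of its underside, x out of the open front. At the start it lies inside the large tray, on its floor, fronts flush, 1.5 mm play at each side, 36 mm open gap between their back walls.
- medium_center (a point): Centre of the medium tray, half-way up (21 mm above its underside), axes as the tray's.
- medium_front (a point): Middle of the medium tray's open front edge, at its underside (50 mm in front of its centre).
- large: Large white printed tray: 140 long (x) x 110 wide (y) x 48 mm high, about 170 g; same shape, walls and floor 4 mm, origin: centre of its underside, x out of the open front. It stands loose on the counter, its front facing the rail (up to 0.1 rad askew), its front edge 140 to 155 mm short of the rail's face. It stays by its own weight while the others are pushed out steadily.
- large_center (a point): Centre of the large tray, half-way up (24 mm above its underside).
- bottle: Bystander: clear plastic bottle, 56 mm across, 130 mm high, standing by the rail at the end without the stop. Origin: centre of its underside.
- spool: Bystander: filament spool lying flat, 200 mm across, 60 mm high. Origin: centre of its underside.
- scraper: Bystander: scraper about 200 mm long lying on the counter. Origin: on its underside.
Not all that is in view belongs to the job. Leave any brown, red or turquoise look-alike of the large alone.

How it is judged:
At the end, for the whole second after the job is handed in: Small and medium tray lie flat at rest, square to the rail within 0.1 rad, open fronts within 8 mm of its face; small within 8 mm of the stop, on its inner side; medium beside it, at most 8 mm between their sides; large flat, within 30 mm of its start (x of small_front in the frame of rail between -0.018 and -0.004 m and x of medium_front in the frame of rail between -0.018 and -0.004 m and angle between the x axis of each of small_center, medium_center and the x axis of rail, either way round below 0.1 rad and y of small_center in the frame of stop between -0.062 and 0.062 m and y of small_center in the frame of rail between -0.2 and 0.2 m and horizontal distance between small_front and medium_front between 0.086 and 0.1015 m and distance of large_center from where it was at the start of the episode below 0.03 m and angle between each of small_center, medium_center, large_center's own z axis and vertical below 0.06 rad and height (world z) of small_center below 0.021 m and linear speed of each of small, medium, large below 0.01 m/s and height (world z) of medium_center below 0.024 m and height (world z) of large_center below 0.027 m); the robot touches nothing.
It fails at once if the bottle is tipped or moved (angle between bottle's own z axis and vertical above 0.3 rad or distance of bottle from where it was at the start of the episode above 0.03 m).
It fails at once if the spool is moved (distance of spool from where it was at the start of the episode above 0.03 m).
It fails at once if the scraper is moved (distance of scraper from where it was at the start of the episode above 0.03 m).
It also fails if it takes over 67 s, if anything falls off the work surface, if the arm or the gripper's body presses on something with over 40 N, if the wrist force passes 120 N, or if a joint passes its speed limit or range.

ROBOT

A 6-joint arm with a two-finger parallel gripper is mounted at the origin on the work surface. World frame = base frame: x ahead of the robot, y to its left, z up, the work surface at z = 0. Lengths are in m, angles in rad, forces in N, time in s.
With the tool pointing down it reaches from about 0.3 to 0.875 m from the base axis. Payload 6.4 kg.
Tool frame: the origin (TCP) lies midway between the tips of the shut fingers; the grasp point (between the pads) lies 19 mm behind it; z points along the fingers, y is the line along which they close (so a half turn about z gives the same grasp; the last joint's range is limited). The gripper opens to 85 mm and grips with 20 to 120 N. Pads are 22 mm wide; open, the fingers measure 114 mm over their backs; the gripper's body (76 mm by 85 mm) begins 54 mm behind the grasp point. The pads swing forward as they close: fully open they stand 13 mm farther back than shut.
Start: joints at [-1.55, 0.181, 1.607, -0, 1.354, -0.206], TCP at [0.129, -0.56, 0.231] pointing down, gripper open.
Joint ranges: [-2.99, 2.99], [-0.89, 2.07], [0.3, 2.58], [-1.14, 4.28], [0, 2.63], [-3.12, 3.12]. Speed limits (rad/s): [2.57, 2.57, 3.01, 3.14, 3.14, 3.14].

INTERFACE

Orientations are given as a unit quaternion [w, x, y, z].
In Python, from bench import sensors, vision, ctrl gives the robot as it stands.
- The arm moves only by the tool carry_out, never from a script. Its argument "deltas" is text: rows parted by semicolons, each of 7 numbers parted by spaces: the shift along the tool's x, y, z in mm, then the turn, a rotation vector about the tool's x, y, z in rad, then the closure, from 0 (fully open) to 1 (shut). In form: tx ty tz ax ay az claw; .... A call has 1 to 12 rows; each row is the pose to reach, as a shift and turn from the pose commanded when the call began, along the tool's axes at that moment; what a row does not reach only later rows make up. A row lasts 1/8 s, in which the tool goes at most 62.5 mm and 10.7 degrees, less where a joint would pass 70% of its speed; a pose out of reach is approached as far as the arm can. A call with a gripper value outside its range is refused whole. The fingers move at their own pace and stop on an object; the grip force is fixed at half the most. Time passes only in rows, so rows that repeat a pose let the fingers close. It gives the time, the measured TCP pose, the force, the opening and the grip force at its end, in the units of the state.
- sensors.get_obs(): the state, without advancing time (a new reading comes with each control period).
- vision.camera(name): name is "scene" or "top"; returns the picture (480x640x3 uint8, blue, green, red); there is no depth.
- vision.camera_model(name): a dict with "K" (3x3 intrinsics, pixels), "k1" (the pictures are not rectified: a ray, as slopes to the right and down, at radius r is drawn at 1 + k1 r^2 times it, then the intrinsics apply), "extrinsics" (4x4, takes a point from world to camera coordinates). Camera axes: x right, y down, z forward; pixel columns grow to the right and rows downward; lengths in m; the calibration is good to about 2 mm. A picture is of the moment at which its call begins. camera_model takes no time and is no camera call.
- ctrl.hand_in(): hands the job in; it is judged then, once.
The state is a dict: "time_s": time; "q": joint angles; "dq": joint speeds; "joint_efforts": joint torques, N m; "eef_pos": TCP position; "eef_rot": TCP orientation; "wrist_force": force on the tool from outside, world axes, zero at the start; "torque": the same for the moment, N m; "opening": opening from 0.0 (shut) to 1.0 (fully open); "grasp_force": force on a finger pad.
Only numpy, scipy, OpenCV 4.12 (cv2) and the standard library are available. Lean on these libraries where they do the work, as an engineer would, in place of code of your own. Each camera call takes 0.05 s, during which the arm holds its last target. There are 200 camera calls.

## Working session

There is one attempt and no reset: what is moved stays moved. The work goes in short steps, Python scripts to look and compute and a tool call to move; the robot and the scene stay as the last step left them, time stands still between calls to the robot, and variables do not carry over. Pictures are saved under pics/ and viewed, at most 10 in all, crops included, and the job is handed in when it is done.

Besides the shell and the picture viewer there is one more tool, called as name(argument=value, ...), one argument or row to a line, values as JSON. carry_out: Moves the arm, as the interface text tells. Its arguments: {"type":"object","properties":{"deltas":{"type":"string"}},"required":["deltas"]}

```bash
mkdir -p pics; cat > h.py <<'E'
import numpy as np, cv2
from bench import sensors, vision, ctrl
def ray(name,uv):
    m=vision.camera_model(name);K=np.array(m["K"],float);E=np.array(m["extrinsics"],float)
    uv=np.atleast_2d(np.array(uv,float))
    d=np.c_[(uv[:,0]-K[0,2])/K[0,0],(uv[:,1]-K[1,2])/K[1,1]]
    s=d.copy()
    for _ in range(30): s=d/(1+m["k1"]*(s**2).sum(1,keepdims=True))
    R=E[:3,:3];c=-R.T@E[:3,3]
    return c,np.c_[s,np.ones(len(s))]@R
def pt(name,uv,z):
    c,r=ray(name,uv); return c+r*((z-c[2])/r[:,2])[:,None]
def px(name,P):
    m=vision.camera_model(name);K=np.array(m["K"],float);E=np.array(m["extrinsics"],float)
    p=np.atleast_2d(P)@E[:3,:3].T+E[:3,3];s=p[:,:2]/p[:,2:];s=s*(1+m["k1"]*(s**2).sum(1,keepdims=True))
    return s*[K[0,0],K[1,1]]+K[:2,2]
E
python3 - <<'E'
from h import *
for n in("scene","top"):
    cv2.imwrite(f"pics/{n}0.png",vision.camera(n)); print(n,ray(n,[[320,240]]),vision.camera_model(n)["k1"])
o=sensors.get_obs();print(o["eef_pos"],o["eef_rot"],o["time_s"])
E
```

```text
scene (array([1.10135298, 0.32232732, 0.85686273]), array([[-0.55230696, -0.26228719, -0.79143423]])) -0.10424284064817044
top (array([0.4315085 , 0.04137052, 1.57749365]), array([[ 0.08416236, -0.0148672 , -0.99636154]])) -0.1372482554062638
[ 0.12929271 -0.55976829  0.23046179] [-7.98338347e-04  9.93578392e-01  1.13142999e-01  6.56067110e-05] 0.1
```

View pics/top0.png

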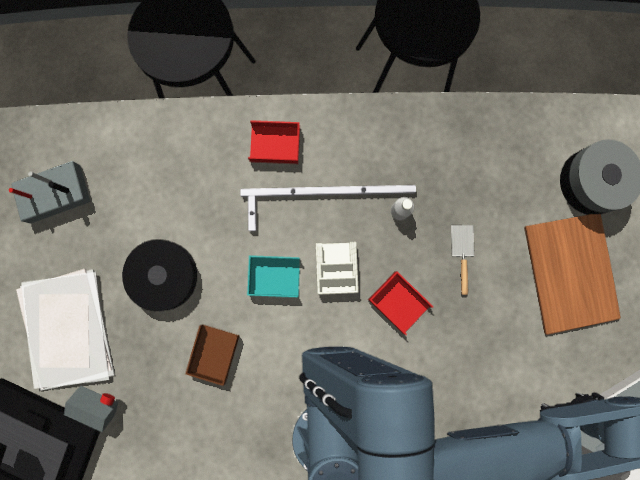

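View pics/scene0.png

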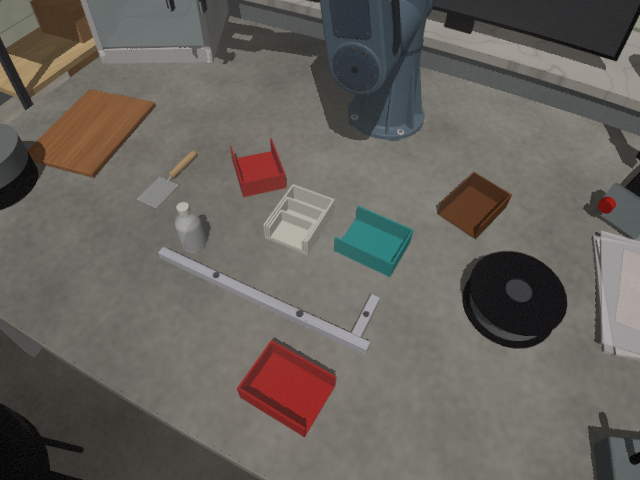

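Candidates: the white nest (337,268), teal (274,277), red (400,302), far red (275,142) and brown (214,355), all in the top view. The white nest with its inner walls fits the description. The stop is on the +y (left) side at (252,213), and the bottle is at (402,208).

```bash
python3 - <<'E'
from h import *
im=cv2.imread("pics/top0.png")
cv2.imwrite("pics/crop1.png",cv2.resize(im[175:310,230:430],None,fx=4,fy=4,interpolation=cv2.INTER_CUBIC))
hsv=cv2.cvtColor(im,cv2.COLOR_BGR2HSV)
m=((hsv[...,2]>150)&(hsv[...,1]<60)).astype(np.uint8)
def box(x0,y0,x1,y1,z,l):
    mm=np.zeros_like(m);mm[y0:y1,x0:x1]=m[y0:y1,x0:x1]
    c=max(cv2.findContours(mm,0,1)[0],key=cv2.contourArea)[:,0]
    P=pt("top",c,z)[:,:2].astype(np.float32)*1000
    print(l,len(c),cv2.minAreaRect(P),cv2.boxPoints(cv2.minAreaRect(P)).round(0).tolist())
box(305,232,368,310,.048,"nest");box(235,180,390,199,.025,"rail");box(243,198,264,240,.025,"stop")
E
```

```text
nest 398 ((475.6216735839844, -24.002418518066406), (172.018798828125, 212.6812744140625), 88.69005584716797) [[367.0, -108.0], [580.0, -112.0], [584.0, 60.0], [371.0, 64.0]]
rail 360 ((708.3381958007812, 37.355865478515625), (438.08697509765625, 51.90149688720703), 88.64147186279297) [[677.0, -181.0], [729.0, -182.0], [739.0, 256.0], [688.0, 257.0]]
stop 210 ((628.0494995117188, 205.78343200683594), (56.75173568725586, 116.9406967163086), 89.18091583251953) [[569.0, 178.0], [686.0, 177.0], [687.0, 233.0], [570.0, 235.0]]
```

View pics/crop1.png

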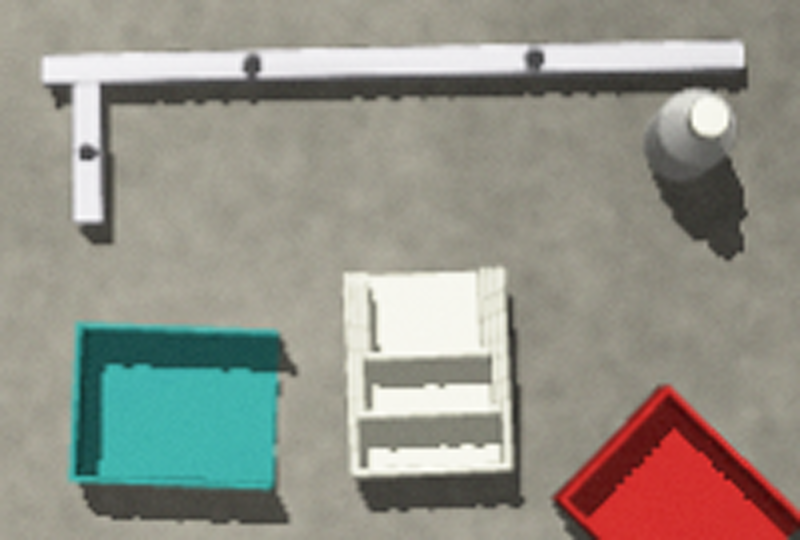

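The crop shows the white three-tray nest at crop corners (343,272), (504,267), (513,473) and (350,478). The small back wall is at row ~354 and the medium back wall at row ~413, with open gaps behind both. Rail and stop are clear. I choose the white nest.

```bash
python3 - <<'E'
from h import *
def P(l,z):
    a=(np.array(l,float)+.5)/4-.5+[230,175]; return (pt("top",a,z)*1000)[:,:2]
def show(n,p): print(n,p.round(0).tolist(),"sides",np.linalg.norm(p-np.roll(p,-1,0),axis=1).round(0),"ctr",p.mean(0).round(1))
n=P([(343,272),(504,267),(513,473),(350,478)],.048);show("nest",n)
r=P([(41,57),(743,40),(745,65),(42,84)],.025);show("rail",r)
s=P([(72,83),(101,83),(103,221),(74,223)],.025);show("stop",s)
show("smallback",P([(352,356),(505,353)],.044));show("medback",P([(354,415),(508,411)],.046))
show("bottle base",P([(680,150)],.03))
f=(n[0]+n[1])/2-(n[2]+n[3])/2;print("nest yaw",np.arctan2(f[1],f[0]))
d=(r[0]-r[1]);print("rail yaw",np.arctan2(-d[0],d[1]));d=(r[3]-r[2]);print(np.arctan2(-d[0],d[1]))
# cross-check with the scene cam
q=cv2.imread("pics/scene0.png");C=np.vstack([np.c_[n,[48]*4],np.c_[r,[25]*4],np.c_[s,[25]*4]])/1000
for u in px("scene",C): cv2.circle(q,tuple(int(x) for x in u.round()),2,(0,0,255),-1)
cv2.imwrite("pics/chk.png",cv2.resize(q[150:370,140:440],None,fx=2.5,fy=2.5))
E
```

```text
nest [[554.0, 32.0], [555.0, -80.0], [412.0, -82.0], [412.0, 30.0]] sides [112. 142. 112. 142.] ctr [483.1 -25.2]
rail [[714.0, 242.0], [715.0, -258.0], [697.0, -258.0], [694.0, 241.0]] sides [500.  18. 500.  19.] ctr [704.8  -8.1]
stop [[694.0, 220.0], [694.0, 200.0], [595.0, 199.0], [595.0, 220.0]] sides [ 21.  98.  21. 100.] ctr [644.5 209.8]
smallback [[496.0, 27.0], [495.0, -79.0]] sides [106. 106.] ctr [495.4 -26.3]
medback [[455.0, 26.0], [455.0, -80.0]] sides [106. 106.] ctr [454.9 -26.9]
bottle base [[636.0, -208.0]] sides [0.] ctr [ 636.  -208.5]
nest yaw 0.012669680565661994
rail yaw 0.002678899286627687
0.005345087939075305
```

View pics/chk.png

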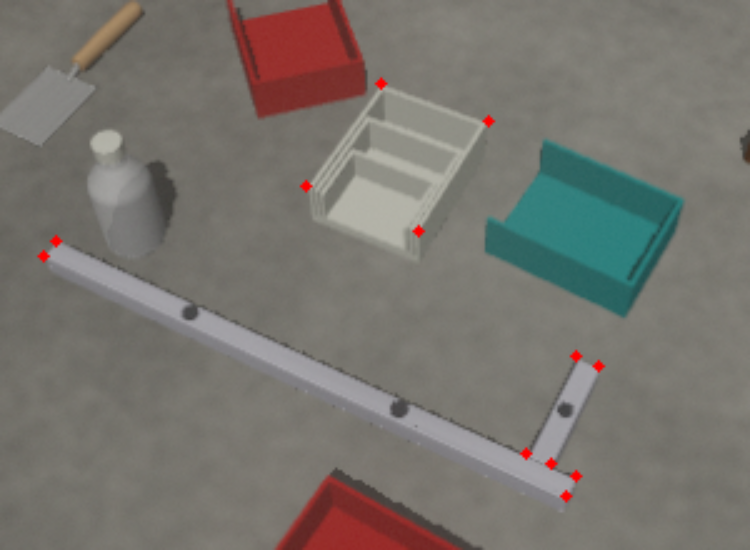

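```bash
cat >> h.py <<'E'
from scipy.spatial.transform import Rotation as Ro
def go(x,y,z,yaw,ref=None):
    """delta (tool axes) from measured pose to world target mm; yaw = direction of tool y"""
    o=sensors.get_obs();w=o["eef_rot"];R=Ro.from_quat([*w[1:],w[0]])
    T=Ro.from_matrix(np.array([[-np.sin(yaw),np.cos(yaw),0],[np.cos(yaw),np.sin(yaw),0],[0,0,-1]]).T.T)
    d=R.inv().apply(np.array([x,y,z])-np.array(o["eef_pos"])*1000)
    print("now",(np.array(o["eef_pos"])*1000).round(1),"delta",d.round(1),(R.inv()*T).as_rotvec().round(3),"t",o["time_s"])
E
python3 -c "
from h import *
go(497,-25,110,.0127)"
```

```text
now [ 129.3 -559.8  230.5] delta [ 478.5 -438.2  121.3] [-1.000e-03 -1.000e-03 -1.357e+00] t 0.1
```

carry_out(
  deltas="479 -438 121 0 0 -1.357 0.72;479 -438 121 0 0 -1.357 0.72;479 -438 121 0 0 -1.357 0.72;479 -438 121 0 0 -1.357 0.72;479 -438 121 0 0 -1.357 0.72;479 -438 121 0 0 -1.357 0.72;479 -438 121 0 0 -1.357 0.72;479 -438 121 0 0 -1.357 0.72;479 -438 121 0 0 -1.357 0.72;479 -438 121 0 0 -1.357 0.72;479 -438 121 0 0 -1.357 0.72;479 -438 121 0 0 -1.357 0.72",
)

```text
time_s: 1.6
eef_pos: [0.4976, -0.0236, 0.1093]
eef_rot: [-0.001, 0.701, 0.713, -0.0]
wrist_force: [-0.1, 0.5, 0.0]
opening: 0.283
grasp_force: 0.0
```

```bash
python3 - <<'E'
from h import *
go(497,-25,110,.0127);print(sensors.get_obs()["opening"])
a=vision.camera("scene");cv2.imwrite("pics/s2.png",cv2.resize(a[120:320,200:420],None,fx=3,fy=3))
E
```

```text
now [497.6 -23.6 109.3] delta [-1.4 -0.7 -0.7] [-0.002 -0.001  0.004] t 1.6
0.28257446546363946
```

View pics/s2.png

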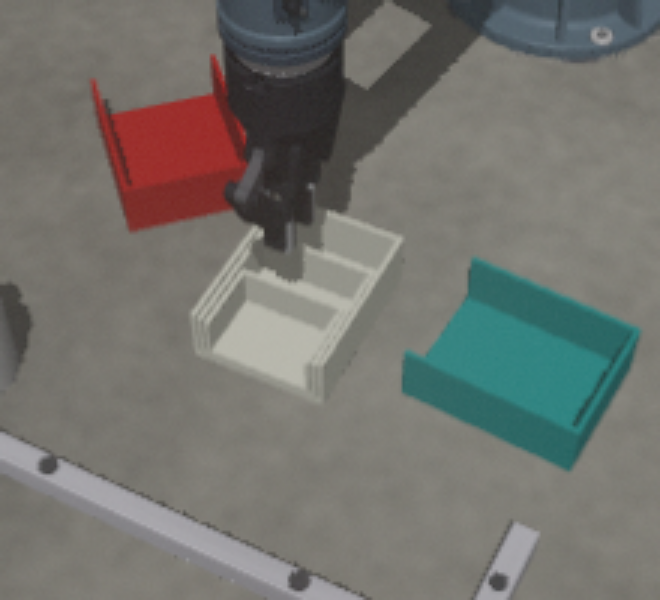

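The gripper hangs over the nest with the shut-ish fingers straddling the small back wall (crop about (285,250)). I'll descend and grip that wall.

carry_out(
  deltas="-1 -1 40 0 0 0.004 0.72;-1 -1 70 0 0 0.004 0.72;-1 -1 85 0 0 0.004 0.72;-1 -1 91 0 0 0.004 0.72;-1 -1 91 0 0 0.004 0.72;-1 -1 91 0 0 0.004 1;-1 -1 91 0 0 0.004 1;-1 -1 91 0 0 0.004 1;-1 -1 91 0 0 0.004 1",
)

```text
time_s: 2.78
eef_pos: [0.4976, -0.0271, 0.0204]
eef_rot: [0.001, 0.704, 0.71, 0.0]
wrist_force: [-1.5, -0.1, 6.4]
opening: 0.034
grasp_force: 59.9
```

carry_out(
  deltas="0 0 -3 0 0 0 1;0 5 -3 0 0 0 1;0 15 -3 0 0 0 1;0 25 -3 0 0 0 1;0 35 -3 0 0 0 1;0 45 -3 0 0 0 1;0 55 -3 0 0 0 1;0 65 -3 0 0 0 1;0 70 -10 0 0 0 1;0 70 -20 0 0 0 1",
)

```text
time_s: 4.03
eef_pos: [0.5667, -0.0262, 0.0397]
eef_rot: [-0.0, 0.704, 0.71, -0.0]
wrist_force: [-0.2, 1.1, 0.1]
opening: 0.032
grasp_force: 59.1
```

```bash
python3 - <<'E'
from h import *
go(615,142,40,.004)
a=vision.camera("scene");cv2.imwrite("pics/s3.png",cv2.resize(a[120:370,170:450],None,fx=2.4,fy=2.4))
E
```

```text
now [566.7 -26.2  39.7] delta [167.7  49.8  -0.3] [-0.    -0.     0.005] t 4.025
```

View pics/s3.png

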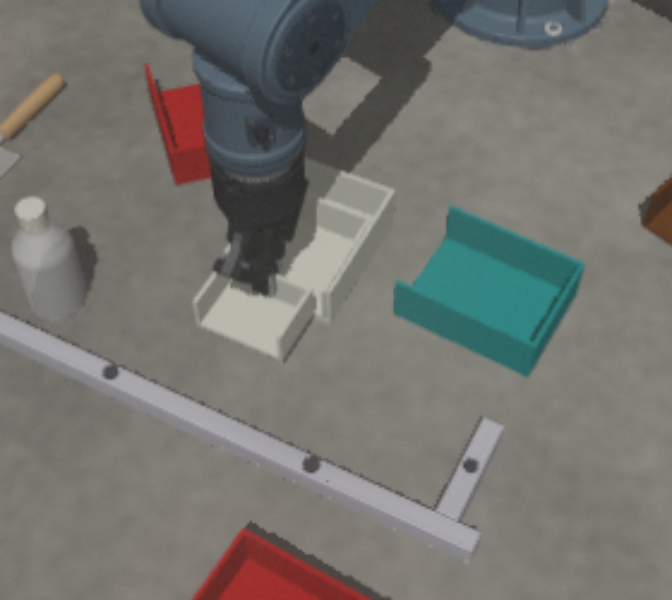

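The small tray is held clear in front of the nest (crop ~(255,300)), with medium and large left in place. Now I'll carry it to the corner.

carry_out(
  deltas="40 10 0 0 0 0 1;80 25 0 0 0 0.005 1;120 40 0 0 0 0.005 1;155 50 0 0 0 0.005 1;168 50 0 0 0 0.005 1;168 50 10 0 0 0.005 1;168 50 20 0 0 0.005 1;168 50 26 0 0 0.005 1;168 50 26 0 0 0.005 1",
)

```text
time_s: 5.2
eef_pos: [0.6148, 0.1412, 0.0128]
eef_rot: [-0.0, 0.706, 0.708, -0.0]
wrist_force: [-0.4, -0.5, -0.6]
opening: 0.033
grasp_force: 59.0
```

```bash
python3 - <<'E'
from h import *
go(637,155,14,.004)
a=vision.camera("scene");cv2.imwrite("pics/s4.png",cv2.resize(a[180:370,260:440],None,fx=3,fy=3))
E
```

```text
now [614.8 141.2  12.8] delta [13.8 22.2 -1.2] [-0.001  0.    -0.001] t 5.2
```

View pics/s4.png

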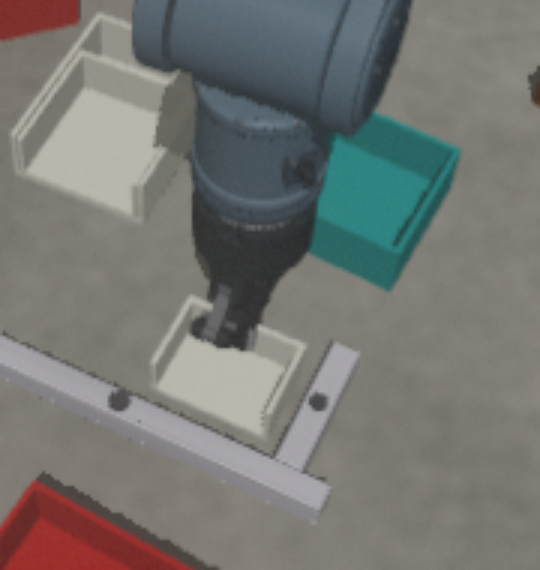

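The small tray is level in the corner area, about 20 mm short of the rail and 10 mm from the stop. I'll push to the rail first, watching the force.

carry_out(
  deltas="0 6 0 0 0 0 1;0 12 0 0 0 0 1;0 17 0 0 0 0 1;0 20 0 0 0 0 1;0 22 0 0 0 0 1;0 22 0 0 0 0 1",
)

```text
time_s: 6.0
eef_pos: [0.636, 0.1425, 0.0129]
eef_rot: [-0.001, 0.706, 0.709, -0.001]
wrist_force: [-4.2, 0.3, 1.1]
opening: 0.033
grasp_force: 59.3
```

Nearly in contact (-4 N). Next, 1 mm more, then sideways to the stop.

carry_out(
  deltas="0 1 0 0 0 0 1;4 1 0 0 0 0 1;8 1 0 0 0 0 1;11 1 0 0 0 0 1;12 1 0 0 0 0 1;13 1 0 0 0 0 1;13 1 0 0 0 0 1",
)

```text
time_s: 6.88
eef_pos: [0.636, 0.1537, 0.0127]
eef_rot: [-0.001, 0.706, 0.709, -0.003]
wrist_force: [-8.6, -5.9, 4.5]
opening: 0.032
grasp_force: 59.6
```

carry_out(
  deltas="1 0 0 0 0 0 1;2 0 0 0 0 0 1;3 0 0 0 0 0 1;3 0 0 0 0 0 1",
)

```text
time_s: 7.38
eef_pos: [0.636, 0.1545, 0.0127]
eef_rot: [0.0, 0.706, 0.708, -0.004]
wrist_force: [-9.5, -14.5, 4.7]
opening: 0.032
grasp_force: 59.9
```

carry_out(
  deltas="-2 -1 0 0 0 0 1;-2 -1 0 0 0 0 0.72;-2 -1 0 0 0 0 0.72;-2 -1 0 0 0 0 0.72;-2 -1 -20 0 0 0 0.72;-2 -1 -60 0 0 0 0.72;-2 -1 -97 0 0 0 0.72;-2 -1 -97 0 0 0 0.72",
)

```text
time_s: 8.38
eef_pos: [0.6404, 0.1568, 0.1163]
eef_rot: [0.003, 0.706, 0.709, 0.004]
wrist_force: [0.1, -0.2, 0.0]
opening: 0.284
grasp_force: 0.0
```

```bash
python3 - <<'E'
from h import *
print(sensors.get_obs()["opening"])
go(457,-26,110,.0127)
E
```

```text
0.28407572681395155
now [640.4 156.8 116.3] delta [-182.  -184.3    4.5] [ 0.01  -0.001 -0.008] t 8.375
```

carry_out(
  deltas="-45 -45 0 0 0 0 0.72;-90 -90 0 0 0 0 0.72;-135 -135 0 0 0 0 0.72;-180 -180 0 0 0 -0.008 0.72;-180 -182 0 0 0 -0.008 0.72;-180 -182 0 0 0 -0.008 0.72;-180 -182 0 0 0 -0.008 0.72",
)

```text
time_s: 9.25
eef_pos: [0.4568, -0.0238, 0.1106]
eef_rot: [0.0, 0.702, 0.712, 0.0]
wrist_force: [1.2, -0.9, 0.3]
opening: 0.28
grasp_force: 0.0
```

```bash
python3 - <<'E'
from h import *
go(457,-26,110,.0127)
a=vision.camera("scene");cv2.imwrite("pics/s5.png",cv2.resize(a[120:370,180:440],None,fx=2.4,fy=2.4))
E
```

```text
now [456.8 -23.8 110.6] delta [-2.2  0.2  0.6] [0.001 0.    0.   ] t 9.25
```

View pics/s5.png

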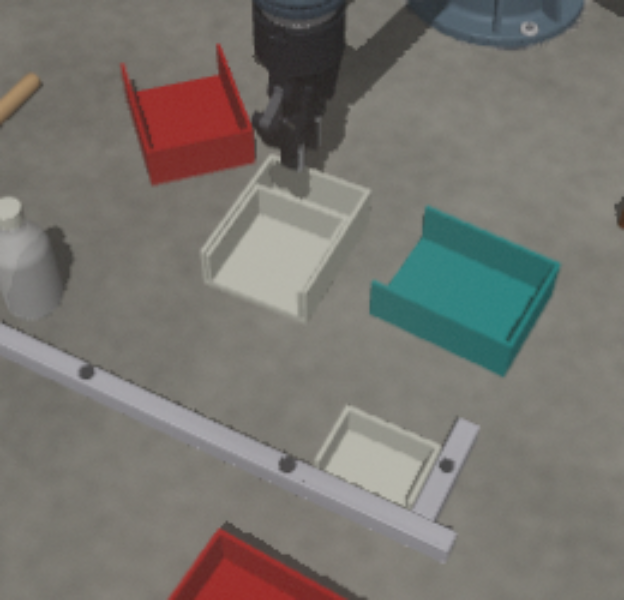

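Small lies square and snug in the corner (crop ~(380,460)), and the gripper is over the medium back wall. I'll grip it.

carry_out(
  deltas="-2 0 40 0 0 0 0.72;-2 0 70 0 0 0 0.72;-2 0 86 0 0 0 0.72;-2 0 94 0 0 0 0.72;-2 0 94 0 0 0 0.72;-2 0 94 0 0 0 1;-2 0 94 0 0 0 1;-2 0 94 0 0 0 1;-2 0 94 0 0 0 1",
)

```text
time_s: 10.42
eef_pos: [0.4567, -0.0266, 0.0173]
eef_rot: [0.001, 0.703, 0.711, 0.0]
wrist_force: [-1.2, 0.4, 5.0]
opening: 0.038
grasp_force: 59.5
```

carry_out(
  deltas="0 0 -3 0 0 0 1;0 5 -3 0 0 0 1;0 15 -3 0 0 0 1;0 27 -3 0 0 0 1;0 39 -3 0 0 0 1;0 51 -3 0 0 0 1;0 63 -3 0 0 0 1;0 75 -3 0 0 0 1;0 87 -3 0 0 0 1;0 99 -3 0 0 0 1;0 107 -5 0 0 0 1;0 107 -20 0 0 0 1",
)

```text
time_s: 11.92
eef_pos: [0.5623, -0.0249, 0.036]
eef_rot: [-0.001, 0.703, 0.711, -0.001]
wrist_force: [-0.8, -0.8, -1.7]
opening: 0.035
grasp_force: 58.6
```

```bash
python3 - <<'E'
from h import *
go(580,48,36,.004)
a=vision.camera("scene");cv2.imwrite("pics/s6.png",cv2.resize(a[120:370,180:440],None,fx=2.4,fy=2.4))
E
```

```text
now [562.3 -24.9  36. ] delta [72.7 18.6 -0. ] [-0.002 -0.001  0.008] t 11.925
```

View pics/s6.png

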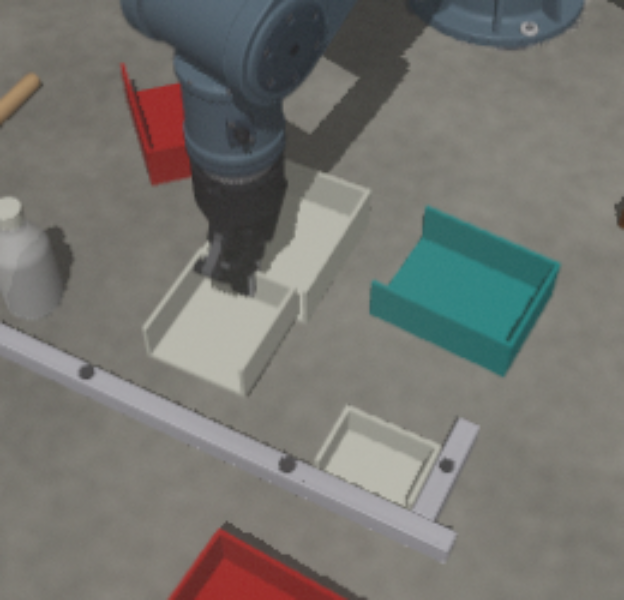

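Medium is held clear in front of the large tray. I'll carry it beside small and set it down.

carry_out(
  deltas="25 10 0 0 0 0 1;50 18 0 0 0 0.008 1;70 18 0 0 0 0.008 1;73 18 0 0 0 0.008 1;73 18 10 0 0 0.008 1;73 18 18 0 0 0.008 1;73 18 22 0 0 0.008 1;73 18 22 0 0 0.008 1",
)

```text
time_s: 12.98
eef_pos: [0.5797, 0.0476, 0.0138]
eef_rot: [-0.0, 0.706, 0.708, -0.0]
wrist_force: [-0.1, -0.5, -0.7]
opening: 0.038
grasp_force: 58.6
```

carry_out(
  deltas="0 6 0 0 0 0 1;0 10 0 0 0 0 1;0 13 0 0 0 0 1;0 15 0 0 0 0 1;0 17 0 0 0 0 1;0 17 0 0 0 0 1",
)

```text
time_s: 13.72
eef_pos: [0.5958, 0.0485, 0.0139]
eef_rot: [-0.001, 0.706, 0.709, -0.001]
wrist_force: [-4.1, 0.7, 0.3]
opening: 0.034
grasp_force: 59.0
```

Against the rail. Now sideways to small.

carry_out(
  deltas="3 0 0 0 0 0 1;6 0 0 0 0 0 1;9 0 0 0 0 0 1;11 0 0 0 0 0 1;12 0 0 0 0 0 1;13 0 0 0 0 0 1;13 0 0 0 0 0 1",
)

```text
time_s: 14.6
eef_pos: [0.596, 0.0611, 0.0138]
eef_rot: [-0.0, 0.706, 0.709, -0.001]
wrist_force: [-4.2, -1.1, -1.2]
opening: 0.034
grasp_force: 58.7
```

carry_out(
  deltas="1 0 0 0 0 0 1;2 0 0 0 0 0 1;3 1 0 0 0 0 1;4 1 0 0 0 0 1;4 1 0 0 0 0 1",
)

```text
time_s: 15.22
eef_pos: [0.5959, 0.0622, 0.0138]
eef_rot: [-0.0, 0.706, 0.709, -0.003]
wrist_force: [-11.1, -14.8, 3.5]
opening: 0.031
grasp_force: 59.5
```

Contact on both faces. Release and retreat.

carry_out(
  deltas="-2 -1 0 0 0 0 1;-2 -1 0 0 0 0 0.72;-2 -1 0 0 0 0 0.72;-2 -1 0 0 0 0 0.72;-2 -1 -20 0 0 0 0.72;-2 -1 -60 0 0 0 0.72;-2 -60 -110 0 0 0 0.72;-2 -120 -150 0 0 0 0.72;-2 -180 -150 0 0 0 0.72;-2 -230 -150 0 0 0 0.72;-2 -230 -150 0 0 0 0.72",
)

```text
time_s: 16.6
eef_pos: [0.3643, 0.0629, 0.1648]
eef_rot: [0.0, 0.705, 0.709, 0.0]
wrist_force: [-0.0, -0.2, 0.8]
opening: 0.279
grasp_force: 0.0
```

```bash
python3 - <<'E'
from h import *
a=vision.camera("scene");t=vision.camera("top")
A=cv2.resize(a[140:370,170:440],(540,460));B=cv2.resize(t[170:310,230:370],(460,460))
cv2.imwrite("pics/s7.png",cv2.resize(np.hstack([A,B]),(800,368)))
E
```

```text
(no output)
```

View pics/s7.png

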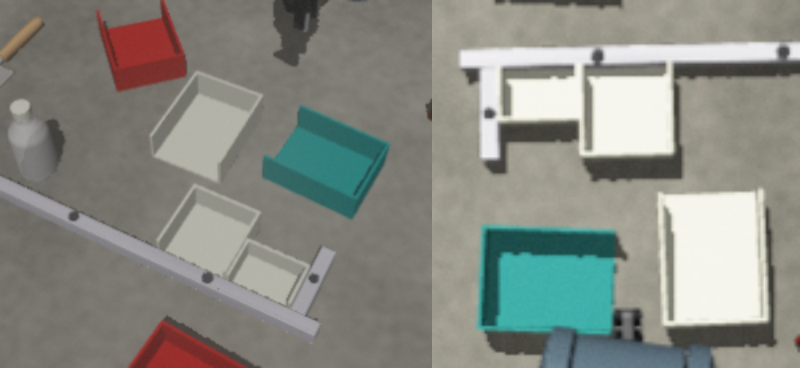

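Small and medium lie square along the rail, snug to the stop and to each other. Large stands where it was, and the gripper is clear.

```bash
python3 -c "
from bench import ctrl
print(ctrl.hand_in())"
```

```text
the job is handed in; nothing more can be done
None
```

The job is handed in at about 17 s of the 67 s: the final pictures show the small tray snug in the corner and the medium tray snug beside it, both fronts on the rail, with the large tray apparently unmoved and the bystanders untouched; hand-in returned no verdict.

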